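Load the label spindle and pack it out

ROBOT

A 6-joint arm with a two-finger parallel gripper is mounted at the origin on the work surface. World frame = base frame: x ahead of the robot, y to its left, z up, the work surface at z = 0. Lengths are in m, angles in degrees, forces in N, time in s.
With the tool pointing down it reaches from about 0.4 to 0.825 m from the base axis. Payload 7 kg.
Tool frame: the origin (TCP) lies on the centre line of the jaws, within the pads' length; the fingertips stand 19 mm ahead of it and the grasp point (between the pads) is the TCP (r.tip_extent is the distance from the TCP to the fingertips, in m); z points along the fingers, y is the line along which they close (so a half turn about z gives the same grasp; the last joint's range is limited). The gripper opens to 88 mm and grips with 3 to 60 N. Pads are 19 mm wide; open, the fingers measure 130 mm over their backs; the gripper's body (78 mm by 193 mm) begins 47 mm behind the grasp point.
Start: joints at [-46.748, 20.546, 0.682, 0, -70.136, -16.507], TCP at [0.304, -0.603, 0.246] pointing down, gripper open.
Joint ranges: [-176.03, 176.03], [-82.01, 121.73], [-58.28, 71.71], [-173.87, 95.51], [-174.79, -0.11], [-173.66, 173.66]. Speed limits (degrees/s): [136.94, 136.94, 172.46, 180, 180, 180].

INTERFACE

Orientations are given as [roll, pitch, yaw] about the fixed x, y, z axes, in that order (R = Rz(yaw) Ry(pitch) Rx(roll)).
In Python, from plant import r gives the robot as it stands. The module is installed in compiled form; this text tells all that it offers.
- The arm moves only by the tool jog_arm, never from a script. Its argument "deltas" is a list that holds one entry, the list of rows, each a list of 5 numbers: the opening, from -1 (shut) to 1 (fully open), then the shift along the world's x, y, z in cm, then the turn about the world's z in rad. In form: [[[claw, dx, dy, dz, turn], ...]]. A call has 1 to 8 rows; each row shifts and turns the commanded pose from where the row before left it; what a row does not reach is not made up. A row lasts 1/8 s, in which the tool goes at most 62.5 mm and 10.7 degrees, less where a joint would pass 70% of its speed; a pose out of reach is approached as far as the arm can. A call with a gripper value outside its range is refused whole. The fingers move at their own pace and stop on an object; "force" is the grip in N (left out, the last holds). Time passes only in rows, so rows that do not move let the fingers close. It gives the time, the measured TCP pose, the force, the opening and the grip force at its end, in the units of the state.
- r.get_state(): the state, without advancing time (a new reading comes with each control period).
- r.capture(name): name is "scene" or "top"; returns the picture (400x640x3 uint8, blue, green, red); there is no depth.
- r.camera_info(name): a dict with "fx", "fy", "cx", "cy" (pixels), "k1" (the pictures are not rectified: a ray, as slopes to the right and down, at radius r is drawn at 1 + k1 r^2 times it, then the intrinsics apply), "view" (4x4, takes a point from world to camera coordinates). Camera axes: x right, y up, looking along -z (the intrinsics and any distortion apply to the point x, -y, -z); pixel columns grow to the right and rows downward; lengths in m; the calibration is good to about 2 mm. A picture is of the moment at which its call begins. camera_info takes no time and is no camera call.
- r.close_job(): hands the job in; it is judged then, once.
The state is a dict: "time_s": time; "joints": joint angles; "qd": joint speeds; "joint_torque": joint torques, N m; "tcp_pos": TCP position; "eef_rot": TCP orientation; "contact_force": force on the tool from outside, world axes, zero at the start; "moment": the same for the moment, N m; "gripper_width": finger opening in m; "gripper_force": force on a finger pad.
Only numpy, scipy, OpenCV 4.12 (cv2) and the standard library are available. Lean on these libraries where they do the work, as an engineer would, in place of code of your own. Each camera call takes 0.05 s, during which the arm holds its last target. There are 200 camera calls.

TASK

Load the upright label spindle: put the green label roll on it first, then the two spacer rings whose thicknesses together fill the space left between the roll and the spindle's shoulder snugly (a couple of millimetres to spare, never standing above the shoulder), the thicker ring first, and last the black cap, seated fully down on the shoulder. Put each thing down and let go of it before fetching the next, lowering it onto the stack instead of dropping it, and leave the spare ring, the white roll, the food tray and the scraper where they are.

Things in the scene. Friction and masses are not known exactly. Their poses are not given: they have to be found in the camera images.
- spindle: Fixed upright reel spindle. On a 110 mm square aluminium plate lies a round grey flange, 80 mm across, its top 14 mm above the table. On it stands a dark post, diameter 22 mm, ending in a flat shoulder 64 mm above the flange (78 mm above the table); a brass tip, diameter 10 mm, goes on to 90 mm above the table. Origin: on the post axis at table level, z up. Place and yaw vary.
- label_roll: Loose roll of green labels on a cardboard core, lying flat: outside diameter 60 mm, hole 32 mm, 30 mm high, about 90 g. Origin: centre of its underside, z up. It goes lowest, on the flange.
- red_ring: Loose plastic spacer ring lying flat, red, outside diameter 60 mm, hole 32 mm, 24 mm thick. Origin: centre of its underside, z up.
- yellow_ring: Loose plastic spacer ring lying flat, yellow, outside diameter 60 mm, hole 32 mm, 14 mm thick. Origin: centre of its underside, z up.
- blue_ring: Loose plastic spacer ring lying flat, blue, outside diameter 60 mm, hole 32 mm, 8 mm thick. Origin: centre of its underside, z up.
- cap: Loose black end cap, right way up: a disc 60 mm across and 6 mm thick with a round hub on top, 36 mm across and 20 mm high (26 mm in all), to pick it by. A 16 mm hole goes right through; it passes the brass tip but not the dark post. Origin: centre of the underside, which lies on the shoulder when seated; z up.
- white_roll: Bystander, to be left alone: roll of blank white labels of the same size as the green one (60 mm across, 30 mm high), lying flat. Origin: centre of its underside.
- tray: Bystander, to be left alone: sealed black food tray with a reddish top and a green label, 125 x 175 x 42 mm, beyond the spindle. Origin: centre of its underside, long side along its y.
- scraper: Bystander, to be left alone: hand scraper with a blue handle and a 65 mm wide steel blade, lying flat on the far left, 240 mm long. Origin: on the table under the middle of its length; handle towards its -x.
Mind the look-alikes: they are no part of the job. Of the things shaped like the spindle, the aluminium one is meant.

How it is judged:
By the outcome, as a careful person would: the job done as asked, in the order asked, and still so for the second after the job is handed in, with the robot touching nothing.
It also fails if it takes over 112 s, if anything falls off the work surface, if the arm or the gripper's body presses on something with over 40 N, if the wrist force passes 120 N, or if a joint passes its speed limit or range.

## Working session

There is one attempt and no reset: what is moved stays moved. The work goes in short steps, Python scripts to look and compute and a tool call to move; the robot and the scene stay as the last step left them, time stands still between calls to the robot, and variables do not carry over. Pictures are saved under pics/ and viewed, at most 14 in all, crops included, and the job is handed in when it is done.

Besides the shell and the picture viewer there is one more tool, called after "Call:" in YAML: its name, and indented under it one key for each argument. jog_arm: Moves the arm, as the interface text tells. Its arguments: {"type":"object","properties":{"deltas":{"type":"array"},"force":{"type":"number"}},"required":["deltas"]}

```bash
mkdir -p pics; python3 - <<'E'
from plant import r
import cv2
print(r.get_state())
for n in ("scene","top"):
    cv2.imwrite(f"pics/{n}0.png",r.capture(n)); print(n,r.camera_info(n))
E
```

```text
{'time_s': 0.0, 'joints': array([-4.67475335e+01,  2.05905704e+01,  6.34400354e-01, -1.96647755e-02,
       -7.01338834e+01, -1.65065619e+01]), 'qd': array([ 0.07112841, -0.03677843,  0.01119535, -0.00838652,  0.01402142,
        0.02514161]), 'joint_torque': array([ 9.66837142e-04, -5.82712913e+01,  2.93053293e+01,  6.99707419e+00,
        6.81172955e-03, -1.35781906e-04]), 'tcp_pos': array([ 0.30355169, -0.60240037,  0.24463859]), 'eef_rot': array([ 1.79908405e+02, -7.86453976e-03, -1.53260786e+02]), 'contact_force': array([ 1.32667754,  0.12174673, -0.54331091]), 'moment': array([0.02617159, 0.05764418, 0.02576763]), 'gripper_force': 0.0, 'gripper_width': 0.08774930218894353}
scene {'fx': 403.94264937251523, 'fy': 403.94264937251523, 'cx': 314.0754626982136, 'cy': 204.0261510529565, 'k1': -0.08530746957285207, 'view': array([[ 0.65828195,  0.7526318 , -0.01450022, -0.42864372],
       [-0.55069021,  0.49460993,  0.67238479,  0.29181834],
       [ 0.51323013, -0.43463364,  0.74005975, -1.48918984],
       [ 0.        ,  0.        ,  0.        ,  1.        ]])}
top {'fx': 457.0120327000507, 'fy': 457.0120327000507, 'cx': 326.8590976510845, 'cy': 193.96857413040408, 'k1': -0.005730475624391975, 'view': array([[ 0.05039588, -0.99872784,  0.00171785,  0.01792145],
       [ 0.97790862,  0.04969458,  0.20303984, -0.60322328],
       [-0.2028669 , -0.00855247,  0.97916897, -1.01949862],
       [ 0.        ,  0.        ,  0.        ,  1.        ]])}
```

View pics/top0.png

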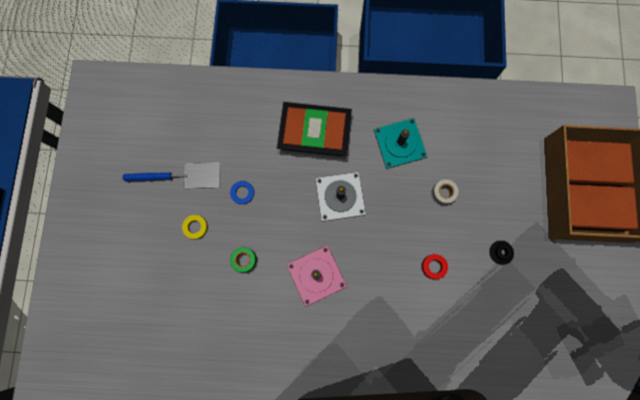

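View pics/scene0.png

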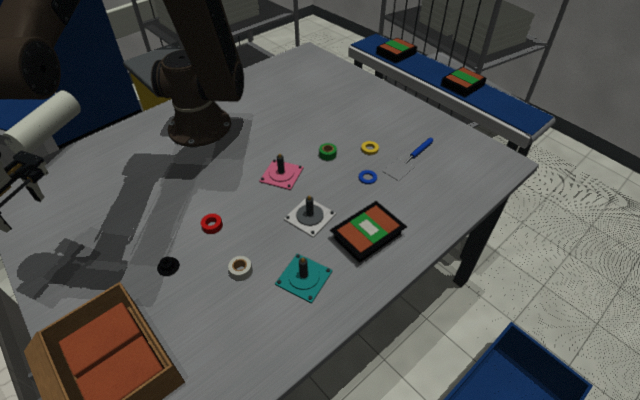

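Top view: aluminium spindle (341,195), green roll (243,260), red (435,266), blue (242,192), cap (502,252). The pink and teal spindles and the white roll (446,191) are look-alikes. The gap is 64−30 = 34 mm, so it takes red (24) and then blue (8), which leaves 2 mm; yellow is the spare.

```bash
cat > h.py <<'E'
import numpy as np, cv2
from plant import r
def ray(n,u,v):
    c=r.camera_info(n); V=c["view"]
    K=np.array([[c["fx"],0,c["cx"]],[0,c["fy"],c["cy"]],[0,0,1]])
    d=(np.array([u,v])-[c["cx"],c["cy"]])/c["fx"]
    s=d.copy()
    for _ in range(20): s=d/(1+c["k1"]*(s@s))
    R=V[:3,:3]; return -R.T@V[:3,3], R.T@np.array([s[0],-s[1],-1])
def plane(n,u,v,z):
    o,d=ray(n,u,v); return o+d*(z-o[2])/d[2]
def proj(n,p):
    c=r.camera_info(n); q=c["view"]@np.append(p,1); s=np.array([q[0],-q[1]])/-q[2]
    s=s*(1+c["k1"]*(s@s)); return s*c["fx"]+[c["cx"],c["cy"]]
def two(p,q):
    (o1,d1),(o2,d2)=ray("top",*p),ray("scene",*q)
    t=np.linalg.lstsq(np.c_[d1,-d2],o2-o1,rcond=None)[0]
    a,b=o1+t[0]*d1,o2+t[1]*d2; return (a+b)/2,np.linalg.norm(a-b)
def mask(img,col):
    h,s,v=cv2.split(cv2.cvtColor(img,cv2.COLOR_BGR2HSV))
    if col=="black": return (v<40).astype(np.uint8)
    if col=="white": return ((s<40)&(v>140)).astype(np.uint8)
    lo,hi={"red":(-8,8),"green":(45,80),"blue":(105,128),"yellow":(22,35)}[col]
    hh=((h.astype(int)+90)%180)-90 if col=="red" else h
    return ((hh>=lo)&(hh<=hi)&(s>110)&(v>40)).astype(np.uint8)
def blob(img,col,c,w=26):
    "hull centroid, extent (px) of the largest contour of a colour near c"
    x0,y0=int(c[0]-w),int(c[1]-w); m=mask(img[y0:y0+2*w,x0:x0+2*w],col)
    cs,_=cv2.findContours(m,cv2.RETR_EXTERNAL,cv2.CHAIN_APPROX_NONE)
    k=cv2.convexHull(max(cs,key=cv2.contourArea)); M=cv2.moments(k)
    b=cv2.boundingRect(k)
    return np.array([M["m10"]/M["m00"]+x0,M["m01"]/M["m00"]+y0]),b[2:]
E
python3 - <<'E'
from h import *
t,s=cv2.imread("pics/top0.png"),cv2.imread("pics/scene0.png")
for nm,col,a,b,h in [("roll","green",(243,260),(327,151),.03),("red","red",(435,266),(211,223),.024),("blue","blue",(242,192),(368,177),.008),("yellow","yellow",(194,227),(370,147),.014),("cap","black",(502,252),(168,266),.013),("spindleplate","white",(341,195),(310,215),.012),("white","white",(446,191),(239,267),.03)]:
    w=30 if "spin" in nm else 20
    p,e=blob(t,col,a,w); q,f=blob(s,col,b,w)
    P,g=two(p,q)
    print(nm,p.round(1),e,f,"top",plane("top",*p,h/2)[:2].round(4),"scene",plane("scene",*q,h/2)[:2].round(4),"two",P.round(4),round(g,4))
def up(i,c,w=40,k=8): 
    return cv2.resize(i[c[1]-w:c[1]+w,c[0]-w:c[0]+w],None,fx=k*40/w*0.6,fy=k*40/w*0.6,interpolation=cv2.INTER_CUBIC)
cv2.imwrite("pics/c1.png",np.hstack([up(t,(341,195)),up(s,(309,212))]))
E
```

```text
roll [242.9 259.5] (27, 26) (17, 17) top [0.4405 0.242 ] scene [0.4411 0.2459] two [0.4415 0.2432 0.0162] 0.0035
red [434.7 266.3] (26, 26) (21, 20) top [ 0.4479 -0.2187] scene [ 0.4498 -0.2173] two [ 0.4485 -0.218   0.0112] 0.0021
blue [241.6 192.1] (24, 23) (18, 14) top [0.6075 0.2618] scene [0.6106 0.2618] two [0.6086 0.2631 0.0015] 0.0017
yellow [194.1 226.6] (25, 24) (18, 14) top [0.5148 0.37  ] scene [0.5177 0.3693] two [0.5154 0.3713 0.0043] 0.0011
cap [501.3 252.3] (24, 24) (22, 19) top [ 0.49   -0.3817] scene [ 0.4943 -0.3828] two [ 0.4906 -0.3828  0.0023] 0.001
spindleplate [339.8 195.7] (49, 48) (45, 35) top [0.6103 0.0165] scene [0.6134 0.0154] two [0.6112 0.0168 0.0029] 0.0008
white [446.  190.5] (23, 22) (23, 19) top [ 0.635  -0.2455] scene [ 0.6244 -0.2374] two [ 0.6325 -0.2414  0.0279] 0.0016
```

View pics/c1.png

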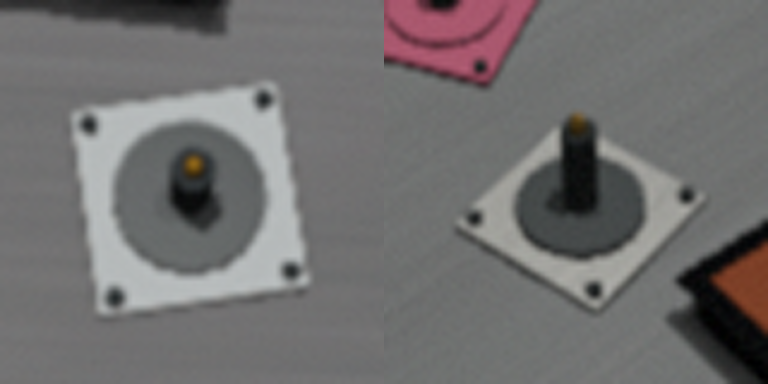

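```bash
python3 - <<'E'
from h import *
t,s=cv2.imread("pics/top0.png"),cv2.imread("pics/scene0.png")
def brass(i,c,w=12):
    x0,y0=c[0]-w,c[1]-w; hsv=cv2.cvtColor(i[y0:y0+2*w,x0:x0+2*w],cv2.COLOR_BGR2HSV)
    m=((hsv[...,0]>8)&(hsv[...,0]<30)&(hsv[...,1]>110)).astype(float); M=cv2.moments(m); print(m.sum())
    return np.array([M["m10"]/M["m00"]+x0,M["m01"]/M["m00"]+y0])
p,q=brass(t,(341,190)),brass(s,(309,197))
print(p,q,two(p,q),plane("top",*p,.088),plane("scene",*q,.084))
# flange: grey ellipse inside white plate (hole contour)
for n,i,c in (("top",t,(341,195)),("scene",s,(310,215))):
    w=30;x0,y0=c[0]-w,c[1]-w
    cs,h=cv2.findContours(mask(i[y0:y0+2*w,x0:x0+2*w],"white"),cv2.RETR_CCOMP,cv2.CHAIN_APPROX_NONE)
    k=max([cs[j] for j in range(len(cs)) if h[0][j][3]>=0],key=cv2.contourArea)
    e=cv2.fitEllipse(k); print(n,e,plane(n,e[0][0]+x0,e[0][1]+y0,.013))
E
```

```text
15.0
11.0
[340.73333333 189.33333333] [308.90909091 197.63636364] (array([0.61077659, 0.01699434, 0.0800101 ]), np.float64(0.001169863835612367)) [0.60869393 0.01668157 0.088     ] [0.61395265 0.0151491  0.084     ]
top ((29.032564163208008, 30.774700164794922), (32.60368347167969, 33.17230987548828), 134.31517028808594) [0.60876678 0.01605922 0.013     ]Traceback (most recent call last):
  File "<stdin>", line 13, in <module>
ValueError: max() iterable argument is empty
```

Call:
jog_arm:
  deltas:
    - [[1,1,3,0,0.184],[1,2,6,0,0.184],[1,2,6,0,0.184],[1,2,6,0,0.184],[1,2,6,0,0.184],[1,2,6,0,0.184],[1,2,6,0,0],[1,1,6,0,0]]

```text
time_s: 1.1
tcp_pos: [0.4427, -0.155, 0.2455]
eef_rot: [-180.0, 0.0, -90.0]
contact_force: [0.0, 0.1, -1.1]
gripper_width: 0.0878
gripper_force: 0.0
```

Call:
jog_arm:
  deltas:
    - [[1,0,6,0,0],[1,0,6,0,0],[1,0,6,0,0],[1,0,6,0,0],[1,0,6,0,0],[1,0,6,0,0],[1,-0.1,3.8,-3,0],[1,0,0,-5,0]]

```text
time_s: 2.1
tcp_pos: [0.442, 0.2445, 0.1656]
eef_rot: [-179.8, 0.2, -89.8]
contact_force: [-0.1, 0.3, -1.4]
gripper_width: 0.088
gripper_force: 0.0
```

Call:
jog_arm:
  deltas:
    - [[1,0,0,-4,0],[1,0,0,-3,0],[1,0,0,0,0]]

```text
time_s: 2.48
tcp_pos: [0.4401, 0.2397, 0.0935]
eef_rot: [179.8, -0.2, -90.0]
contact_force: [0.1, -0.5, 1.3]
gripper_width: 0.0876
gripper_force: 0.0
```

```bash
python3 - <<'E'
from h import *
t,s=r.capture("top"),r.capture("scene")
p=r.get_state()["tcp_pos"]; print(p)
print(proj("top",p),proj("scene",p))
cv2.imwrite("pics/a1.png",np.hstack([cv2.resize(t[215:305,200:290],(400,400),interpolation=2),cv2.resize(s[105:195,280:370],(400,400),interpolation=2)]))
E
```

```text
[0.44166263 0.24122665 0.09621748]
[236.75132404 256.77060652] [327.20658094 131.74047812]
```

View pics/a1.png

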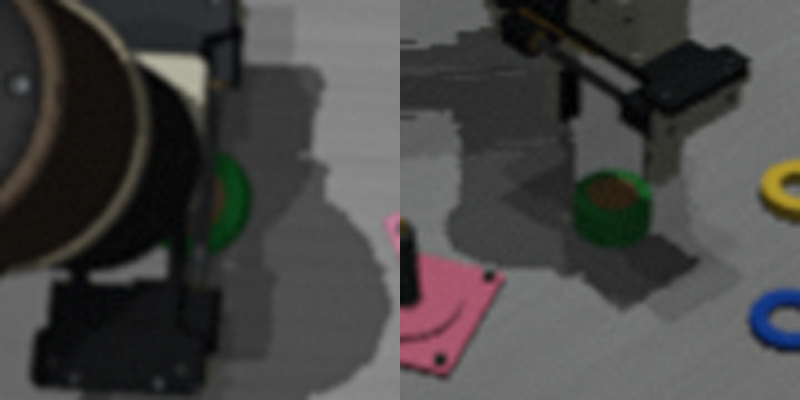

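The crops show the open jaws straddling the green roll: the roll lies between the fingers, at crop (612,207) in the scene half. Pose readings are noisy, so I'll average several.

```bash
cat >> h.py <<'E'
def pose(k=8):
    P=[]
    for _ in range(k): r.capture("top"); s=r.get_state(); P.append(np.r_[s["tcp_pos"],s["contact_force"],s["gripper_width"]])
    P=np.array(P); print("t",s["time_s"],"mean",P.mean(0).round(4),"sd",P[:,:3].std(0).round(4),"yaw",s["eef_rot"]); return P.mean(0)[:3]
E
python3 -c "
from h import *
pose()"
```

```text
t 2.975 mean [ 0.4418  0.2415  0.0967 -0.0132 -0.017   0.0793  0.0876] sd [0.0002 0.0002 0.0003] yaw [-1.79957276e+02  4.96395712e-02 -9.00032853e+01]
```

Call:
jog_arm:
  deltas:
    - [[1,-0.05,0.15,-3,0],[1,0,0,-3.2,0],[1,0,0,0,0],[-1,0,0,0,0],[-1,0,0,0,0],[-1,0,0,0,0],[-1,0,0,0,0],[-1,0,0,0,0]]
  force: 20

```text
time_s: 3.98
tcp_pos: [0.4412, 0.2429, 0.0344]
eef_rot: [-179.9, 0.1, -90.0]
contact_force: [-1.4, 0.8, 6.5]
gripper_width: 0.0595
gripper_force: 20.0
```

Call:
jog_arm:
  deltas:
    - [[-1,0,0,2,0],[-1,0,0,4,0],[-1,0,0,5,0],[-1,0,0,5,0],[-1,3,-4,0,0],[-1,4,-5.5,0,0],[-1,4,-5.5,0,0],[-1,4,-5,0,0]]

```text
time_s: 4.97
tcp_pos: [0.5841, 0.0509, 0.1938]
eef_rot: [-180.0, 0.0, -90.0]
contact_force: [2.3, 0.9, -0.0]
gripper_width: 0.0603
gripper_force: 20.0
```

Call:
jog_arm:
  deltas:
    - [[-1,1.9,-2.6,0,0],[-1,0,0,-2,0],[-1,0,0,0,0],[-1,0,0,0,0]]

```text
time_s: 5.48
tcp_pos: [0.6024, 0.0269, 0.1741]
eef_rot: [-180.0, -0.0, -90.0]
contact_force: [-1.0, -0.2, -0.3]
gripper_width: 0.0599
gripper_force: 20.0
```

```bash
python3 - <<'E'
from h import *
t,s=r.capture("top"),r.capture("scene")
p=pose()
cv2.imwrite("pics/a2.png",np.hstack([cv2.resize(t[130:250,280:400],(400,400),interpolation=2),cv2.resize(s[130:250,250:370],(400,400),interpolation=2)]))
E
```

```text
t 5.975 mean [ 0.6025  0.027   0.1741  0.2707 -0.0888 -1.0664  0.0601] sd [0.0001 0.0002 0.0003] yaw [-1.79988772e+02  4.77422873e-03 -8.99907329e+01]
```

View pics/a2.png

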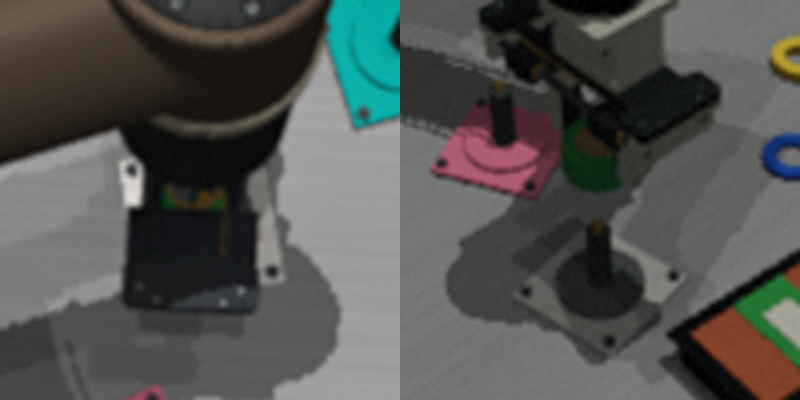

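Call:
jog_arm:
  deltas:
    - [[-1,0.8,-1.05,-1,0],[-1,0,0,-1.5,0],[-1,0,0,0,0],[-1,0,0,0,0]]

```text
time_s: 6.48
tcp_pos: [0.6104, 0.016, 0.1483]
eef_rot: [180.0, -0.0, -90.0]
contact_force: [-0.1, -0.4, 0.1]
gripper_width: 0.0604
gripper_force: 20.0
```

```bash
python3 - <<'E'
from h import *
s=r.capture("scene"); p=pose(4)
u=p-[0,0,.0345]
print("tip",proj("scene",[.6105,.0166,.09]),"hole centre bottom",proj("scene",u),proj("scene",u+[0,0,.03]))
q,e=blob(s,"green",proj("scene",u+[0,0,.015]),30); print("green",q,e,proj("scene",u+[0,0,.015]))
c=proj("scene",[.61,.0166,.07]).astype(int)
cv2.imwrite("pics/a3.png",cv2.resize(s[c[1]-50:c[1]+50,c[0]-50:c[0]+50],(500,500),interpolation=2))
E
```

```text
t 6.725 mean [ 0.6106  0.0162  0.149  -0.1919 -0.1892 -1.2036  0.0602] sd [0. 0. 0.] yaw [-1.79962230e+02  1.37798856e-02 -8.99873982e+01]
tip [308.44109786 195.21780373] hole centre bottom [308.1409649  189.10920151] [307.85619576 181.23304308]
green [301.85572139 188.2039801 ] (9, 17) [307.99997372 185.21087493]
```

View pics/a3.png

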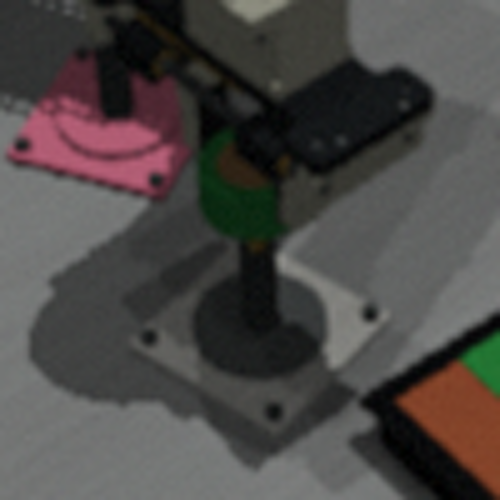

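The roll hangs directly over the post: its centre is at about crop x 256 and the post's at 258. Lowering it now.

Call:
jog_arm:
  deltas:
    - [[-1,0,0,-1.5,0],[-1,0,0,-2,0],[-1,0,0,-2,0],[-1,0,0,-2,0],[-1,0,0,-1.5,0],[-1,0,0,-0.5,0],[-1,0,0,0,0],[-1,0,0,0,0]]

```text
time_s: 7.72
tcp_pos: [0.6109, 0.0162, 0.0543]
eef_rot: [-179.9, 0.0, -90.0]
contact_force: [0.3, 0.6, -1.1]
gripper_width: 0.0599
gripper_force: 20.0
```

Call:
jog_arm:
  deltas:
    - [[-1,0,0,-0.3,0],[-1,0,0,-0.2,0],[-1,0,0,0,0],[-1,0,0,0,0]]

```text
time_s: 8.22
tcp_pos: [0.6104, 0.0161, 0.0486]
eef_rot: [180.0, -0.0, -90.0]
contact_force: [-1.0, -0.4, -0.7]
gripper_width: 0.06
gripper_force: 20.0
```

Call:
jog_arm:
  deltas:
    - [[-1,0,0,-0.1,0],[-1,0,0,0,0],[-1,0,0,0,0]]

```text
time_s: 8.6
tcp_pos: [0.6104, 0.0161, 0.0484]
eef_rot: [-180.0, -0.0, -90.0]
contact_force: [-3.1, 0.9, 6.2]
gripper_width: 0.0603
gripper_force: 20.0
```

Call:
jog_arm:
  deltas:
    - [[1,0,0,0,0],[1,0,0,0,0],[1,0,0,0,0],[1,0,0,0.5,0],[1,0,0,3,0],[1,0,0,5,0],[1,0,0,5,0],[1,0,0,2,0]]

```text
time_s: 9.6
tcp_pos: [0.6117, 0.0163, 0.2066]
eef_rot: [-179.7, 0.1, -90.0]
contact_force: [0.6, 0.1, 0.4]
gripper_width: 0.0874
gripper_force: 0.0
```

Call:
jog_arm:
  deltas:
    - [[1,-2,-3,0,0],[1,-3,-5,0,0],[1,-3,-5,0,0],[1,-3,-5,0,0],[1,-3,-4,0,0],[1,-2,-1.5,0,0],[1,0,0,0,0],[1,0,0,0,0]]

```text
time_s: 10.6
tcp_pos: [0.451, -0.2186, 0.2029]
eef_rot: [-180.0, -0.0, -90.0]
contact_force: [0.3, 0.5, -0.0]
gripper_width: 0.088
gripper_force: 0.0
```

```bash
python3 - <<'E'
from h import *
t,s=r.capture("top"),r.capture("scene"); p=pose(5)
a,b=proj("top",[.61,.0164,.03]),proj("scene",[.61,.0164,.03])
p,e=blob(t,"green",a,22); q,f=blob(s,"green",b,22); print(p,e,q,f,two(p,q),plane("top",*p,.029),plane("scene",*q,.029))
a,b=a.astype(int),b.astype(int)
cv2.imwrite("pics/a4.png",np.hstack([cv2.resize(i[c[1]-40:c[1]+40,c[0]-40:c[0]+40],(400,400),interpolation=2) for i,c in ((t,a),(s,b))]))
E
```

```text
t 10.95 mean [ 0.4509 -0.2184  0.2024 -0.1027  0.2891  0.1895  0.0876] sd [0.0001 0.0001 0.    ] yaw [ 1.79981210e+02  2.70755548e-03 -8.99547575e+01]
[330.88194444 190.26388889] (5, 12) [309.59885057 209.99597701] (21, 20) (array([0.61335069, 0.03026886, 0.02363219]), np.float64(0.021495592974044703)) [0.61808796 0.03933951 0.029     ] [0.61221783 0.01751705 0.029     ]
```

View pics/a4.png

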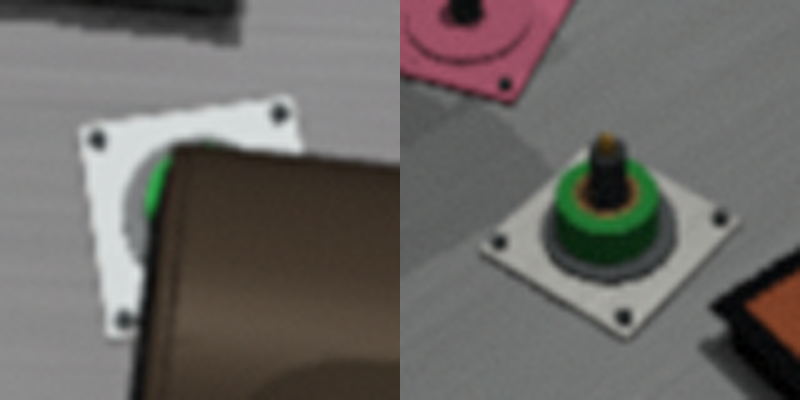

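The roll sits on the flange, centred on the post (crop x ≈ 607 for the roll and ≈ 607 for the post). Next is the red ring.

Call:
jog_arm:
  deltas:
    - [[1,-0.3,0,-3,0],[1,0,0,-5,0],[1,0,0,-4,0],[1,0,0,-3,0],[1,0,0,-2,0],[1,0,0,-0.6,0],[1,0,0,0,0],[1,0,0,0,0]]

```text
time_s: 11.95
tcp_pos: [0.4481, -0.219, 0.0274]
eef_rot: [-179.9, -0.0, -90.0]
contact_force: [-0.4, -0.7, 0.6]
gripper_width: 0.0877
gripper_force: 0.0
```

Call:
jog_arm:
  deltas:
    - [[1,0,0.05,0,0],[-1,0,0,0,0],[-1,0,0,0,0],[-1,0,0,0,0],[-1,0,0,0,0],[-1,0,0,0,0],[-1,0,0,0,0]]

```text
time_s: 12.82
tcp_pos: [0.4474, -0.2184, 0.0266]
eef_rot: [-180.0, -0.0, -90.0]
contact_force: [-0.9, -0.9, 1.9]
gripper_width: 0.0595
gripper_force: 20.0
```

Call:
jog_arm:
  deltas:
    - [[-1,0,0,2,0],[-1,0,0,4,0],[-1,0,0,5,0],[-1,0,0,5,0],[-1,2,3,0,0],[-1,3,5,0,0],[-1,3,5,0,0],[-1,3,5,0,0]]

```text
time_s: 13.82
tcp_pos: [0.5579, -0.0368, 0.1865]
eef_rot: [180.0, 0.0, -90.0]
contact_force: [0.2, -0.5, -1.5]
gripper_width: 0.0593
gripper_force: 20.0
```

Call:
jog_arm:
  deltas:
    - [[-1,3,3.5,0,0],[-1,2,2,0,0],[-1,0,0,0,0],[-1,0,0,0,0],[-1,0,0,0,0]]

```text
time_s: 14.45
tcp_pos: [0.6068, 0.0159, 0.1866]
eef_rot: [180.0, -0.0, -90.0]
contact_force: [-0.4, -0.8, -1.1]
gripper_width: 0.0597
gripper_force: 20.0
```

Call:
jog_arm:
  deltas:
    - [[-1,0.37,0.05,-2,0],[-1,0,0,-3,0],[-1,0,0,-1,0],[-1,0,0,0,0],[-1,0,0,0,0]]

```text
time_s: 15.08
tcp_pos: [0.6118, 0.0171, 0.1278]
eef_rot: [-179.9, 0.0, -90.0]
contact_force: [0.1, -0.2, -1.0]
gripper_width: 0.0593
gripper_force: 20.0
```

```bash
python3 - <<'E'
from h import *
s=r.capture("scene"); p=pose(4)
c=proj("scene",[.61,.0166,.07]).astype(int)
cv2.imwrite("pics/a5.png",cv2.resize(s[c[1]-40:c[1]+40,c[0]-40:c[0]+40],(480,480),interpolation=2))
E
```

```text
t 15.325 mean [ 0.6115  0.0172  0.1275 -0.0537 -0.3998 -0.8448  0.0594] sd [0.0001 0.     0.0002] yaw [-1.79945034e+02  1.71400369e-02 -8.99966185e+01]
```

View pics/a5.png

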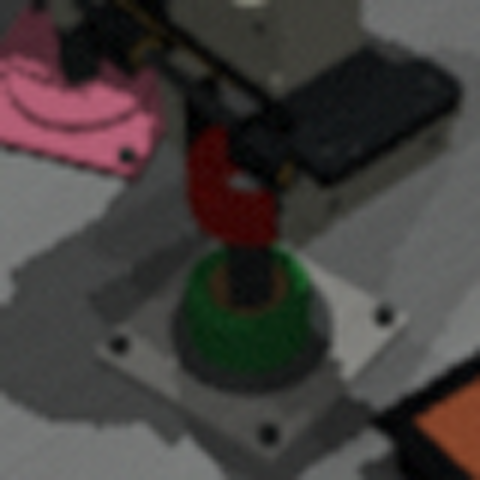

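The red ring hangs over the roll with its left edge at crop x ≈ 187, the same as the roll's. Lowering it.

Call:
jog_arm:
  deltas:
    - [[-1,-0.1,-0.07,-1,0],[-1,0,0,-1.5,0],[-1,0,0,-1.5,0],[-1,0,0,-1,0],[-1,0,0,-0.4,0],[-1,0,0,0,0],[-1,0,0,0,0],[-1,0,0,0,0]]

```text
time_s: 16.32
tcp_pos: [0.6104, 0.0165, 0.0731]
eef_rot: [-179.9, 0.0, -90.0]
contact_force: [-0.2, -0.1, -0.7]
gripper_width: 0.0593
gripper_force: 20.0
```

Call:
jog_arm:
  deltas:
    - [[-1,0,0,-0.2,0],[-1,0,0,-0.1,0],[-1,0,0,0,0],[-1,0,0,0,0],[-1,0,0,0,0]]

```text
time_s: 16.95
tcp_pos: [0.6103, 0.0165, 0.0706]
eef_rot: [-179.9, 0.0, -90.0]
contact_force: [-1.9, -0.1, 6.6]
gripper_width: 0.0597
gripper_force: 20.0
```

Call:
jog_arm:
  deltas:
    - [[1,0,0,0,0],[1,0,0,0,0],[1,0,0,0,0],[1,0,0,0.5,0],[1,0,0,3,0],[1,0,0,5,0],[1,0,0,3,0],[1,0,3,0,0]]

```text
time_s: 17.95
tcp_pos: [0.6116, 0.0459, 0.1883]
eef_rot: [-179.7, 0.1, -90.1]
contact_force: [-0.1, 0.9, -0.6]
gripper_width: 0.0877
gripper_force: 0.0
```

Call:
jog_arm:
  deltas:
    - [[1,0,5.5,0,0],[1,0,5.5,0,0],[1,0,5,0,0],[1,0,4,0,0],[1,0,1.8,0,0],[1,0,0,0,0],[1,0,0,0,0],[1,0,0,0,0]]

```text
time_s: 18.95
tcp_pos: [0.6102, 0.2632, 0.1848]
eef_rot: [-180.0, 0.0, -90.1]
contact_force: [-0.2, -0.5, 0.3]
gripper_width: 0.0875
gripper_force: 0.0
```

```bash
python3 - <<'E'
from h import *
s,t=r.capture("scene"),r.capture("top"); p=pose(4)
for n,i in (("scene",s),("top",t)):
    try:
        q,e=blob(i,"red",proj(n,[.6105,.0165,.056]),25); print(n,q,e,plane(n,*q,.056))
        q,e=blob(i,"green",proj(n,[.6105,.0165,.029]),25); print(n,q,e,plane(n,*q,.029))
        q,e=blob(i,"blue",proj(n,[.608,.263,.004]),20); print(n,q,e,plane(n,*q,.004))
    except Exception as x: print(n,x)
c=proj("scene",[.61,.0166,.05]).astype(int)
cv2.imwrite("pics/a6.png",cv2.resize(s[c[1]-60:c[1]+60,c[0]-40:c[0]+80],(480,480),interpolation=2))
E
```

```text
t 19.25 mean [ 0.6102  0.2638  0.1847 -0.0742 -0.0065 -0.3656  0.0876] sd [0.     0.0002 0.0001] yaw [-1.79996357e+02  2.96233842e-03 -9.00218623e+01]
scene [309.30363543 203.47516641] (21, 20) [0.61149294 0.01784955 0.056     ]
scene [309.97076023 214.26315789] (21, 11) [0.6252006  0.00772913 0.029     ]
scene [367.21578947 176.50614035] (19, 14) [0.61005406 0.26135904 0.004     ]
top [340.23449216 191.5473756 ] (26, 26) [0.61026043 0.01693319 0.056     ]
top [343.625      203.75833333] (17, 7) [0.58616724 0.0067958  0.029     ]
top [242.84170059 191.79104478] (21, 23) [0.6084317  0.25876433 0.004     ]
```

View pics/a6.png

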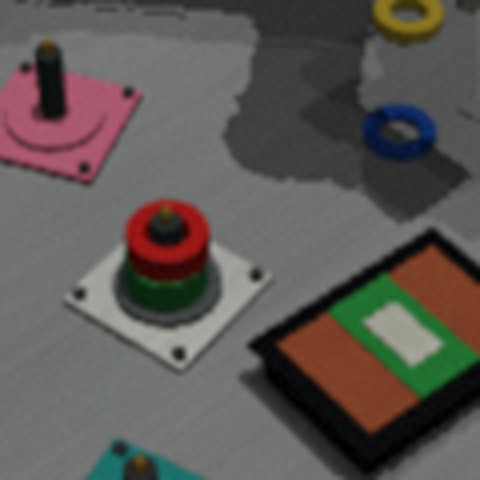

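Red is seated on the roll, centred: the top view puts it at (.610,.017) and the post is at (.6105,.0165). Blue ring next, at about (.608,.2615).

Call:
jog_arm:
  deltas:
    - [[1,-0.2,-0.23,-3,0],[1,0,0,-5,0],[1,0,0,-3,0],[1,0,0,-2.5,0],[1,0,0,-1.5,0],[1,0,0,-0.7,0],[1,0,0,0,0],[1,0,0,0,0]]

```text
time_s: 20.25
tcp_pos: [0.6087, 0.2625, 0.0286]
eef_rot: [-179.9, 0.1, -90.0]
contact_force: [0.2, -0.5, -0.0]
gripper_width: 0.0881
gripper_force: 0.0
```

```bash
python3 -c "
from h import *
pose(4)"
```

```text
t 20.45 mean [ 0.6085  0.2624  0.0285  0.1817 -0.1574  0.2961  0.0877] sd [0.0001 0.0001 0.0001] yaw [-1.79948624e+02  4.03987162e-02 -8.99958871e+01]
```

Down 0.7 cm to TCP z ≈ 0.0215, so the fingertips are about 2.5 mm above the table, then grip.

Call:
jog_arm:
  deltas:
    - [[1,-0.05,-0.1,-0.5,0],[1,0,0,-0.2,0],[1,0,0,0,0],[1,0,0,0,0]]

```text
time_s: 20.95
tcp_pos: [0.6076, 0.2611, 0.0205]
eef_rot: [180.0, -0.0, -90.0]
contact_force: [-0.7, 0.1, -0.2]
gripper_width: 0.088
gripper_force: 0.0
```

Call:
jog_arm:
  deltas:
    - [[-1,0,0,0,0],[-1,0,0,0,0],[-1,0,0,0,0],[-1,0,0,0,0],[-1,0,0,0,0],[-1,0,0,0,0]]

```text
time_s: 21.7
tcp_pos: [0.6076, 0.2611, 0.0206]
eef_rot: [-180.0, 0.0, -90.0]
contact_force: [0.5, 0.5, 0.2]
gripper_width: 0.0592
gripper_force: 20.0
```

Call:
jog_arm:
  deltas:
    - [[-1,0,0,2,0],[-1,0,0,4,0],[-1,0,0,5,0],[-1,0,0,4,0],[-1,0,-3,0,0],[-1,0,-5,0,0],[-1,0,-5,0,0],[-1,0,-5,0,0]]

```text
time_s: 22.7
tcp_pos: [0.6067, 0.079, 0.1698]
eef_rot: [179.9, -0.0, -90.0]
contact_force: [0.1, 0.2, 0.7]
gripper_width: 0.059
gripper_force: 20.0
```

Call:
jog_arm:
  deltas:
    - [[-1,0.1,-4,0,0],[-1,0,-2,0,0],[-1,0,0,0,0],[-1,0,0,0,0],[-1,0,0,0,0]]

```text
time_s: 23.32
tcp_pos: [0.6086, 0.0221, 0.1704]
eef_rot: [180.0, 0.0, -89.9]
contact_force: [-0.3, 1.1, -0.3]
gripper_width: 0.0587
gripper_force: 20.0
```

Call:
jog_arm:
  deltas:
    - [[-1,0.19,-0.56,-1.5,0],[-1,0,0,-2.5,0],[-1,0,0,-1,0],[-1,0,0,0,0],[-1,0,0,0,0]]

```text
time_s: 23.95
tcp_pos: [0.611, 0.0156, 0.1211]
eef_rot: [-179.9, 0.0, -90.0]
contact_force: [0.4, 0.7, -0.7]
gripper_width: 0.0588
gripper_force: 20.0
```

```bash
python3 - <<'E'
from h import *
s=r.capture("scene"); p=pose(4)
c=proj("scene",[.61,.0166,.08]).astype(int)
cv2.imwrite("pics/a7.png",cv2.resize(s[c[1]-40:c[1]+40,c[0]-40:c[0]+40],(480,480),interpolation=2))
E
```

```text
t 24.2 mean [0.6109 0.0156 0.1213 0.5929 0.0787 0.1469 0.0589] sd [0.0001 0.0001 0.0001] yaw [-1.79945425e+02  1.73278522e-02 -8.99969374e+01]
```

View pics/a7.png

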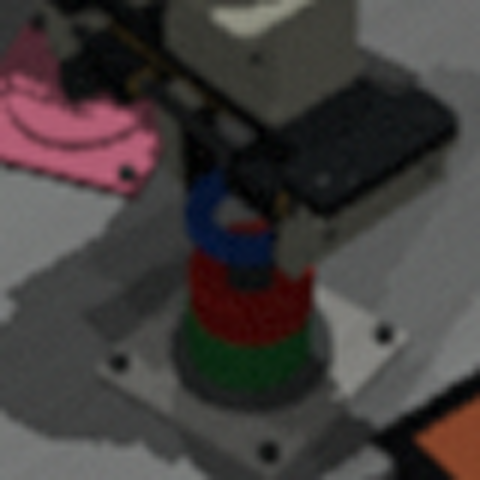

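The blue ring is over the stack, left edge at crop x ≈ 187 against red's 190. Lowering it.

Call:
jog_arm:
  deltas:
    - [[-1,-0.03,0.08,-0.8,0],[-1,0,0,-1,0],[-1,0,0,-0.8,0],[-1,0,0,-0.4,0],[-1,0,0,0,0],[-1,0,0,0,0],[-1,0,0,0,0]]

```text
time_s: 25.08
tcp_pos: [0.6104, 0.0163, 0.0909]
eef_rot: [-180.0, 0.0, -90.0]
contact_force: [0.6, 0.4, -0.1]
gripper_width: 0.059
gripper_force: 20.0
```

Call:
jog_arm:
  deltas:
    - [[-1,0,0,-0.15,0],[-1,0,0,-0.15,0],[-1,0,0,0,0],[-1,0,0,0,0],[-1,0,0,0,0]]

```text
time_s: 25.7
tcp_pos: [0.6103, 0.0163, 0.0885]
eef_rot: [-180.0, -0.0, -90.0]
contact_force: [-3.1, 0.3, 6.9]
gripper_width: 0.0593
gripper_force: 20.0
```

Contact at z = 0.0885, as expected. Release, rise, and move toward the cap.

Call:
jog_arm:
  deltas:
    - [[1,0,0,0,0],[1,0,0,0,0],[1,0,0,0,0],[1,0,0,0.5,0],[1,0,0,3,0],[1,0,0,5,0],[1,0,0,3,0],[1,-1,-3,0,0]]

```text
time_s: 26.7
tcp_pos: [0.6022, -0.0126, 0.206]
eef_rot: [-179.7, 0.1, -89.9]
contact_force: [0.2, -0.7, -0.6]
gripper_width: 0.0878
gripper_force: 0.0
```

Call:
jog_arm:
  deltas:
    - [[1,-2,-5.5,0,0],[1,-2,-5.5,0,0],[1,-2,-5.5,0,0],[1,-2,-5.5,0,0],[1,-1.5,-5.5,0,0],[1,-1,-5,0,0],[1,-0.5,-3,0,0],[1,0,0,0,0]]

```text
time_s: 27.7
tcp_pos: [0.4894, -0.3706, 0.2024]
eef_rot: [180.0, -0.0, -90.2]
contact_force: [-0.1, 0.5, -0.8]
gripper_width: 0.0878
gripper_force: 0.0
```

```bash
python3 - <<'E'
from h import *
t0,s0=cv2.imread("pics/top0.png"),cv2.imread("pics/scene0.png")
s,t=r.capture("scene"),r.capture("top"); p=pose(4)
for n,i in (("scene",s),("top",t)):
    q,e=blob(i,"blue",proj(n,[.6105,.0165,.072]),25); print(n,q,e,plane(n,*q,.072))
cc=proj("scene",[.61,.0166,.06]).astype(int); a,b=(502,252),(168,266)
z=lambda i,c,w:cv2.resize(i[c[1]-w:c[1]+w,c[0]-w:c[0]+w],(260,260),interpolation=2)
cv2.imwrite("pics/a8.png",np.hstack([z(s,cc,35),z(np.clip(t0*2.,0,255).astype(np.uint8),a,20),z(np.clip(s0*2.,0,255).astype(np.uint8),b,20)]))
E
```

```text
t 28.0 mean [ 0.4904 -0.368   0.2027  0.0446  0.2363  0.1307  0.0877] sd [0.0002 0.0002 0.0001] yaw [-1.79978162e+02 -3.59878778e-03 -8.99222105e+01]
scene [309.11653646 199.96289062] (21, 17) [0.61237404 0.01689168 0.072     ]
top [340.44597458 190.63912429] (26, 24) [0.60903549 0.01686827 0.072     ]
```

View pics/a8.png

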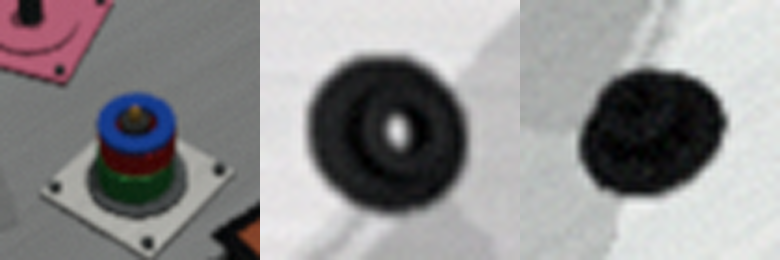

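Blue is on, level and concentric. In the enlarged top crop, the cap's disc centre is at pixel (501.5,252.5) and its hole at (503.1,252.2).

```bash
python3 - <<'E'
from h import *
print(plane("top",501.3,252.3,.004),plane("top",501.5,252.5,.004),plane("top",503.1,252.2,.013),plane("top",501.5,252.5,.006))
t0=cv2.imread("pics/top0.png"); g=t0[247:258,497:510].mean(2).round().astype(int); print(g)
E
```

```text
[ 0.49022101 -0.38260541  0.004     ] [ 0.48975957 -0.38307999  0.004     ] [ 0.48980895 -0.38356505  0.013     ] [ 0.48956688 -0.38232377  0.006     ]
[[  5   8  15  15  15  13  13  12  14  16  15  16  11]
 [  7  11  17  14  15  14  11   7   7  12  14  17  14]
 [  5  15  19  16  19  33  32  13   1   5  12  18  17]
 [  5  18  18  16  35  72  73  39   8   1   5  14  16]
 [  8  19  19  21  50  95  98  57  16   2   3  12  18]
 [  8  18  18  20  51  98 103  63  22   2   4  11  19]
 [  6  16  19  17  38  76  90  57  19   3   3  10  18]
 [  4  12  19  17  22  43  61  37  12   3  14  15  17]
 [  2   9  15  17  18  19  27  18   8  12  13  15  18]
 [  4   0   7  16  18  16  14  14  14  14  14  15  10]
 [  7   2   5   7  14  16  18  17  16  14  15  13  13]]
```

Call:
jog_arm:
  deltas:
    - [[1,0,-1.45,-2,0],[1,0,0,-4,0],[1,0,0,-4,0],[1,0,0,-3,0],[1,0,0,-2,0],[1,0,0,-1,0],[1,0,0,0,0],[1,0,0,0,0]]

```text
time_s: 29.0
tcp_pos: [0.4908, -0.3835, 0.0433]
eef_rot: [-179.9, -0.0, -90.0]
contact_force: [-1.0, 0.6, 0.2]
gripper_width: 0.0877
gripper_force: 0.0
```

```bash
python3 -c "
from h import *
pose(4)"
```

```text
t 29.2 mean [ 0.4907 -0.3834  0.0435 -0.0451  0.2363 -0.2626  0.0876] sd [0.0001 0.     0.0001] yaw [-1.79923352e+02 -3.15162831e-02 -8.99969861e+01]
```

Call:
jog_arm:
  deltas:
    - [[1,0,0.08,-0.8,0],[1,0,0,-0.5,0],[1,0,0,0,0],[1,0,0,0,0]]

```text
time_s: 29.7
tcp_pos: [0.4902, -0.3825, 0.0295]
eef_rot: [180.0, 0.0, -90.0]
contact_force: [0.5, 0.7, -1.2]
gripper_width: 0.0876
gripper_force: 0.0
```

Call:
jog_arm:
  deltas:
    - [[-1,0,0,0,0],[-1,0,0,0,0],[-1,0,0,0,0],[-1,0,0,0,0],[-1,0,0,0,0],[-1,0,0,0,0],[-1,0,0,0,0]]

```text
time_s: 30.58
tcp_pos: [0.4902, -0.3824, 0.0295]
eef_rot: [-180.0, -0.0, -90.0]
contact_force: [0.8, 0.1, 0.6]
gripper_width: 0.0343
gripper_force: 20.0
```

Call:
jog_arm:
  deltas:
    - [[-1,0,0,2,0],[-1,0,0,4,0],[-1,0,0,5,0],[-1,0,0,6,0],[-1,0.5,3,0,0],[-1,1.5,5,0,0],[-1,2,5,0,0],[-1,2,5,0,0]]

```text
time_s: 31.58
tcp_pos: [0.5504, -0.2009, 0.1997]
eef_rot: [-180.0, 0.0, -90.0]
contact_force: [0.4, -0.2, -1.3]
gripper_width: 0.0344
gripper_force: 20.0
```

Call:
jog_arm:
  deltas:
    - [[-1,2,5,0,0],[-1,2,5,0,0],[-1,1.5,5,0,0],[-1,0.5,4,0,0],[-1,0,2,0,0],[-1,0,0,0,0],[-1,0,0,0,0],[-1,0,0,0,0]]

```text
time_s: 32.58
tcp_pos: [0.61, 0.0065, 0.1996]
eef_rot: [180.0, -0.0, -90.1]
contact_force: [-0.3, -0.3, -0.6]
gripper_width: 0.0344
gripper_force: 20.0
```

Call:
jog_arm:
  deltas:
    - [[-1,0.04,1,-1.5,0],[-1,0,0,-3,0],[-1,0,0,-2,0],[-1,0,0,-0.6,0],[-1,0,0,0,0],[-1,0,0,0,0]]

```text
time_s: 33.33
tcp_pos: [0.6112, 0.0177, 0.1294]
eef_rot: [-179.9, 0.0, -90.0]
contact_force: [0.6, -0.2, -0.5]
gripper_width: 0.0343
gripper_force: 20.0
```

```bash
python3 - <<'E'
from h import *
s=r.capture("scene"); p=pose(4)
c=proj("scene",[.61,.0166,.09]).astype(int)
print(c,proj("scene",[.6105,.0165,.09]),proj("scene",p-[0,0,.0295]))
cv2.imwrite("pics/a9.png",cv2.resize(np.clip(s*1.8,0,255).astype(np.uint8)[c[1]-30:c[1]+30,c[0]-30:c[0]+30],(540,540),interpolation=2))
E
```

```text
t 33.575 mean [ 0.611   0.0177  0.1293  0.1732 -0.0068 -0.595   0.0344] sd [0.0001 0.     0.0001] yaw [-1.79946134e+02  1.77291091e-02 -9.00002164e+01]
[308 195] [308.41364859 195.23535561] [308.75985529 192.66331379]
```

View pics/a9.png

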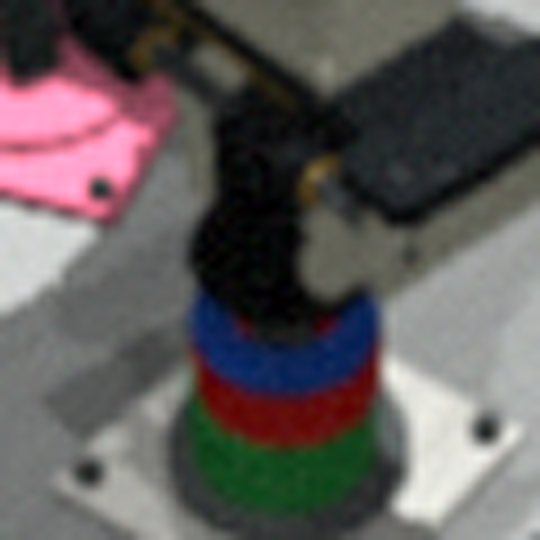

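The cap is over the stack, left edge at crop x ≈ 191 and blue's also at 191. Nudge, then lower through the brass tip while watching force.

Call:
jog_arm:
  deltas:
    - [[-1,-0.05,-0.13,-0.4,0],[-1,0,0,-0.4,0],[-1,0,0,-0.3,0],[-1,0,0,0,0],[-1,0,0,0,0]]

```text
time_s: 34.2
tcp_pos: [0.6101, 0.0163, 0.1175]
eef_rot: [180.0, -0.0, -90.0]
contact_force: [0.2, -0.5, -1.6]
gripper_width: 0.0344
gripper_force: 20.0
```

Below the tip's top (underside at about 0.088) with no contact. Continue toward 0.1075.

Call:
jog_arm:
  deltas:
    - [[-1,0,0,-0.3,0],[-1,0,0,-0.3,0],[-1,0,0,-0.2,0],[-1,0,0,0,0],[-1,0,0,0,0],[-1,0,0,0,0]]

```text
time_s: 34.95
tcp_pos: [0.6102, 0.0163, 0.1097]
eef_rot: [-180.0, 0.0, -90.0]
contact_force: [-0.1, -0.5, -0.7]
gripper_width: 0.0344
gripper_force: 20.0
```

Call:
jog_arm:
  deltas:
    - [[-1,0,0,-0.15,0],[-1,0,0,-0.15,0],[-1,0,0,0,0],[-1,0,0,0,0],[-1,0,0,0,0]]

```text
time_s: 35.58
tcp_pos: [0.6102, 0.0163, 0.1075]
eef_rot: [-180.0, -0.0, -90.0]
contact_force: [-3.4, 0.5, 7.9]
gripper_width: 0.0347
gripper_force: 20.0
```

Seated on the shoulder exactly at 0.1075. Release, retreat and verify.

Call:
jog_arm:
  deltas:
    - [[1,0,0,0,0],[1,0,0,0,0],[1,0,0,0,0],[1,0,0,0,0],[1,0,0,0.5,0],[1,0,0,3,0],[1,0,0,5,0],[1,0,0,3,0]]

```text
time_s: 36.58
tcp_pos: [0.6109, 0.0163, 0.2246]
eef_rot: [-179.8, 0.0, -90.0]
contact_force: [0.4, 0.2, -0.3]
gripper_width: 0.0876
gripper_force: 0.0
```

Call:
jog_arm:
  deltas:
    - [[1,-1,-4,0,0],[1,-2,-5,0,0],[1,-2,-5,0,0],[1,-2,-5,0,0],[1,-1,-5,0,0],[1,-1,-3,0,0],[1,0,0,0,0],[1,0,0,0,0]]

```text
time_s: 37.58
tcp_pos: [0.5201, -0.2537, 0.2218]
eef_rot: [-180.0, 0.0, -90.0]
contact_force: [-0.1, 0.1, -0.7]
gripper_width: 0.0875
gripper_force: 0.0
```

```bash
python3 - <<'E'
from h import *
s=r.capture("scene"); p=pose(2)
c=proj("scene",[.61,.0166,.06]).astype(int)
z=lambda i,x0,x1,y0,y1:cv2.resize(i[y0:y1,x0:x1],(400,400),interpolation=2)
b=np.clip(s*1.8,0,255).astype(np.uint8)
cv2.imwrite("pics/a10.png",np.hstack([z(b,c[0]-35,c[0]+35,c[1]-35,c[1]+35),z(b,180,440,90,350)]))
E
```

```text
t 37.725 mean [ 0.5204 -0.253   0.2217 -0.054  -0.2306  0.0033  0.0877] sd [0.     0.0001 0.    ] yaw [-1.79984572e+02  1.60725346e-04 -8.99351149e+01]
```

View pics/a10.png

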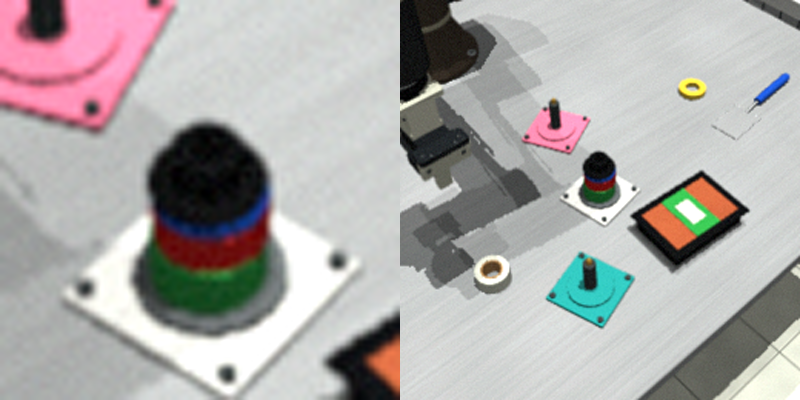

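The picture shows the stack green, red, blue, black, level on the aluminium spindle (left crop, about (210,220)). The white roll, tray, scraper and yellow ring look unmoved. Handing in.

```bash
python3 -c "
from plant import r
print(r.close_job())"
```

```text
the job is handed in; nothing more can be done
None
```

The aluminium spindle is loaded with the green roll, red ring, blue ring and then the black cap seated on the shoulder, the spare ring and the other bystanders were left where they were, and the job was handed in at about 38 s.

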